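# Set a core on the lamp post and hold the mirror lid at 45 degrees

## Robot

A 6-joint arm with a two-finger parallel gripper is mounted at the origin on the work surface. World frame = base frame: x ahead of the robot, y to its left, z up, the work surface at z = 0. Lengths are in m, angles in rad, forces in N, time in s.
With the tool pointing down it reaches from about 0.3 to 0.875 m from the base axis. Payload 4.2 kg.
Tool frame: the origin (TCP) lies on the centre line of the jaws, within the pads' length; the fingertips stand 8 mm ahead of it and the grasp point (between the pads) lies 11 mm behind it; y points along the fingers, x is the direction in which the jaws open and shut, and the axes are right-handed (so a half turn about y gives the same grasp; the last joint's range is limited). The gripper opens to 85 mm and grips with 20 to 120 N. Pads are 22 mm wide; open, the fingers measure 114 mm over their backs; the gripper's body (76 mm by 85 mm) begins 54 mm behind the grasp point. The pads swing forward as they close: fully open they stand 13 mm farther back than shut.
Start: joints at [-1.339, 0.32, 1.565, -0, 1.257, -0.02], TCP at [0.143, -0.557, 0.207] pointing down, gripper open.
Joint ranges: [-3.11, 3.11], [-0.84, 2.01], [0.21, 2.61], [-1.34, 4.49], [0.05, 2.63], [-2.56, 2.56]. Speed limits (rad/s): [2.57, 2.57, 3.14, 3.14, 3.14, 3.14].

## Interface

Orientations are given as [roll, pitch, yaw] about the fixed x, y, z axes, in that order (R = Rz(yaw) Ry(pitch) Rx(roll)).
In Python, from cell import arm gives the robot as it stands.
- The arm moves only by the shell command python3 -m creep 'ROWS'. ROWS is JSON, a list of rows, each an object of numbers: "x", "y", "z": the shift along the tool's x, y, z in cm; "ax", "ay", "az": the turn, a rotation vector about the tool's x, y, z in degrees; "grip": the opening, from 0 (shut) to 1 (fully open). A call has 1 to 10 rows; each row is the pose to reach, as a shift and turn from the pose commanded when the call began, along the tool's axes at that moment; what a row does not reach only later rows make up. A row lasts 1/12 s, in which the tool goes at most 41.7 mm and 7.16 degrees, less where a joint would pass 70% of its speed; a pose out of reach is approached as far as the arm can. A call with a gripper value outside its range is refused whole. The fingers move at their own pace and stop on an object; the grip force is fixed at half the most. Time passes only in rows, so rows that repeat a pose let the fingers close. It gives the time, the measured TCP pose, the force and the opening at its end, in the units of the state.
- arm.get_obs(): the state, without advancing time (a new reading comes with each control period).
- arm.get_image(name): name is "scene" or "top" or "wrist"; returns a dict with "color" (400x640x3 uint8, blue, green, red), "z_map" (400x640 float32, m along the optical axis (not along the pixel's ray), 0 where there is no reading), "vfov" (degrees; the focal length in pixels is half the picture's height over the tangent of half this angle, whatever the lens; pixels are square), "cx", "cy" (the principal point, pixels), "R" (3x3) and "t" (3): a world point X has camera coordinates R X + t. Camera axes: x right, y down, z forward; pixel columns grow to the right and rows downward; lengths in m; the calibration is good to about 2 mm. The wrist camera is an equidistant fisheye: a pixel r from the principal point sees the ray r / f radians off the axis. A picture is of the moment at which its call begins.
- arm.sign_off(): hands the job in, once; it reports no verdict.
Trained networks look in the newest picture that a camera, given by its name, has taken for a name from the list of things; names that differ only in an ending like _2 or _b are one class to them, and where a whole thing is asked for, a point or a joint stands for the part that bears it (a point fixed in the world has none). Each returns a list of dicts, best first, with "conf" (0 to 1); they miss things now and then, are a little off and sometimes report something else, mostly with a low value. They report only what shows in the picture. A call takes as long as a camera call.
- arm.search_frame(camera, label): "point" ([x, y, z] in m, in world coordinates, good to about 4 mm: the middle of the surface that is visible of it).
- arm.place_of(camera, label): "point" ([x, y, z] in m, in world coordinates, good to about 4 mm: a listed point, or the origin of a listed thing).
The state is a dict: "time_s": time; "joints": joint angles; "qd": joint speeds; "joint_efforts": joint torques, N m; "tcp_pos": TCP position; "orientation": TCP orientation; "ft_force": force on the tool from outside, world axes, zero at the start; "moment": the same for the moment, N m; "finger_gap": opening from 0.0 (shut) to 1.0 (fully open).
Only numpy, scipy, OpenCV 4.12 (cv2) and the standard library are available. Lean on these libraries where they do the work, as an engineer would, in place of code of your own. Each camera call takes 0.05 s, during which the arm holds its last target. There are 200 camera calls.

## Task

Stand the orange-marked asphalt core upright, centred on the narrow steel post in front of the lamp box, and let go of it. Then raise the box's blue mirror lid to 45 degrees, where its edge meets the green mark, so that the lamp shines on the core; the lid falls shut by itself, so finish while holding it there. Leave the other two small cores standing where they are.

Things in the scene. Friction and masses are not known exactly. Their poses are not given: they have to be found in the camera images.
- core_orange: a drilled asphalt core, dark grey with paler stone specks: an upright solid cylinder 50 mm across and 70 mm tall, about 0.3 kg, standing on the table at the start; origin at the centre of its underside, z along its axis. This is the one to place: it has a 12 mm orange band 6 to 18 mm below its top and a 20 mm orange dot on top.
- core_white: a drilled asphalt core, dark grey with paler stone specks: an upright solid cylinder 50 mm across and 70 mm tall, about 0.3 kg, standing on the table at the start; origin at the centre of its underside, z along its axis. White band and white dot; leave it alone.
- core_plain: a drilled asphalt core, dark grey with paler stone specks: an upright solid cylinder 50 mm across and 70 mm tall, about 0.3 kg, standing on the table at the start; origin at the centre of its underside, z along its axis. No band or dot; leave it alone.
- station: fixed lamp station. Origin at table level under the post; x runs from the post to the lamp box and hinge, z up. A 10 mm base plate, 110 mm wide (x -60 to 290), carries the post (x 0) and a grey open box (x 140 to 280, y -80 to 80, top at z 70) with a blue lamp inside. At y 90 a thin dark arc, radius 120 about the hinge line, shows the lid's angle, with a green tick at 45 degrees.
- post_top (a point): centre of the flat top of the fixed upright steel post, 34 mm in diameter, its top 80 mm above the table
- lid (a joint): angle of the blue lid (mirror underneath; 140 mm from hinge to near edge, 160 mm wide, 8 mm thick, about 0.4 kg), rad: 0 shut (level on the box), growing as its near edge (towards the post) rises; stop at 1.4; 45 degrees is 0.785. It falls shut from any angle when let go; holding it up by its bar takes about 2 N.
- lid_hinge (a point): middle of the hinge line at the box's far edge, 280 mm from the post's axis along the station's x and 70.5 mm above the table; the hinge line is horizontal, along the station's y
- lid_bar (a point): middle of the lid's handle, a round black bar 12 mm thick, parallel to the hinge line, 100 mm long between two 10 mm stays. When shut it is 160 mm from the hinge line towards the post and 43 mm above it (120 mm from the post's axis, 35 mm above the lid's top), free below and beside; it turns with the lid. Pinch it from above across the bar; it turns between the fingers as the lid rises.

How it is judged:
By the outcome, as a careful person would: the job done as asked, in the order asked, and still so for the second after the job is handed in, while the arm keeps its last pose, push and grip.
It also fails if it takes over 56 s, if anything falls off the work surface, if the arm or the gripper's body presses on something with over 40 N, if the wrist force passes 120 N, or if a joint passes its speed limit or range.

## Working session

There is one attempt and no reset: what is moved stays moved. The work goes in short steps, Python scripts to look and compute and a shell command to move; the robot and the scene stay as the last step left them, time stands still between calls to the robot, and variables do not carry over. Pictures are saved under pics/ and viewed, about 8 in all and at most 12, crops included, and the job is handed in when it is done.

```bash
mkdir -p pics; ls; python3 - <<'E'
from cell import arm
import cv2,numpy as np
o=arm.get_obs();print({k:np.round(v,3) for k,v in o.items()})
for c in("scene","top"):
    im=arm.get_image(c);cv2.imwrite(f"pics/{c}1.png",im["color"])
    for n in("core_orange","core_white","core_plain","station","post_top","lid_hinge","lid_bar"):
        print(c,n,[(np.round(d["point"],3),round(d["conf"],2)) for d in arm.place_of(c,n)[:3]])
E
```

```text
pics
{'time_s': np.float64(0.0), 'joints': array([-1.339,  0.32 ,  1.566,  0.   ,  1.257, -0.02 ]), 'qd': array([-0.   , -0.001, -0.   ,  0.   , -0.001,  0.   ]), 'joint_efforts': array([ 3.0000e-03, -4.1552e+01, -2.3416e+01,  0.0000e+00,  8.0000e-03,
        0.0000e+00]), 'tcp_pos': array([ 0.143, -0.556,  0.206]), 'orientation': array([-1.571,  0.002, -1.319]), 'ft_force': array([-0.523, -0.561, -0.224]), 'moment': array([-0.011,  0.023, -0.029]), 'finger_gap': np.float64(1.001)}
scene core_orange [(array([ 0.603, -0.257,  0.002]), 0.9)]
scene core_white [(array([ 0.465, -0.345,  0.001]), 0.68)]
scene core_plain [(array([ 0.458, -0.177, -0.002]), 0.97)]
scene station [(array([ 0.474,  0.006, -0.   ]), 0.91)]
scene post_top []
scene lid_hinge [(array([0.752, 0.057, 0.074]), 0.83), (array([0.592, 0.029, 0.112]), 0.24)]
scene lid_bar [(array([0.596, 0.031, 0.11 ]), 0.64)]
top core_orange [(array([ 0.599, -0.263,  0.002]), 0.77)]
top core_white [(array([ 0.459, -0.343, -0.005]), 0.56)]
top core_plain [(array([ 0.463, -0.176,  0.001]), 0.73)]
top station [(array([ 0.474,  0.004, -0.002]), 0.64)]
top post_top [(array([0.476, 0.007, 0.08 ]), 0.63), (array([ 0.6  , -0.261, -0.   ]), 0.4)]
top lid_hinge [(array([0.75 , 0.058, 0.072]), 0.87)]
top lid_bar [(array([0.59 , 0.031, 0.114]), 0.59)]
```

View pics/scene1.png

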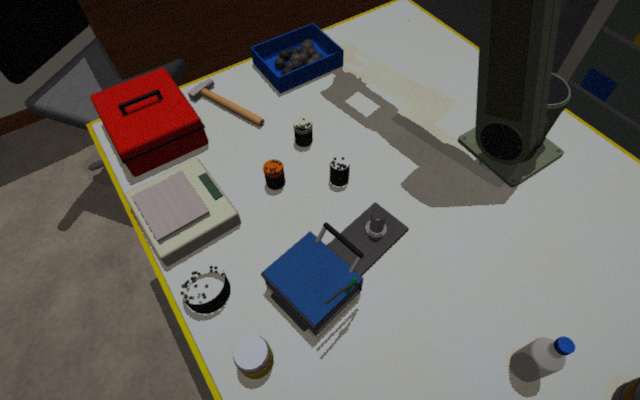

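View pics/top1.png

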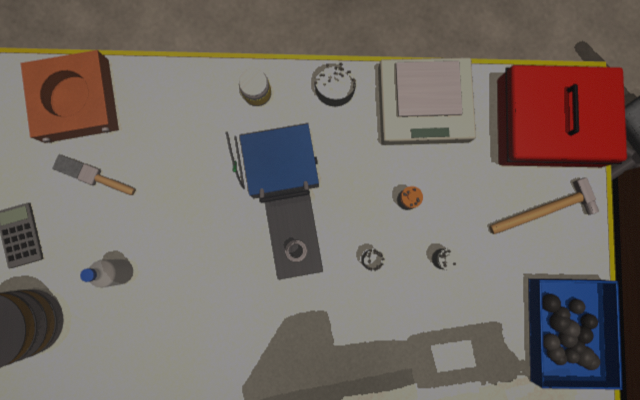

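The orange core is at scene (274,173) and top (411,197). The post is at top (296,250), and the lid with its bar is at top (280,160). The networks agree with the pictures. Next I'll refine the positions with depth.

```bash
cat > h.py <<'E'
from cell import arm
import numpy as np, cv2
from scipy.spatial.transform import Rotation as Ro
from scipy.optimize import least_squares
def cloud(c):
    im=arm.get_image(c);z=im["z_map"].astype(float);f=200/np.tan(np.radians(im["vfov"])/2)
    v,u=np.mgrid[:400,:640];a=(u-im["cx"])/f;b=(v-im["cy"])/f
    if c=="wrist":
        r=np.hypot(a,b)+1e-9;k=np.tan(np.minimum(r,1.5))/r;a,b=a*k,b*k
    P=np.stack([a*z,b*z,z],-1)-im["t"]
    P=P@im["R"];P[z<=0]=np.nan
    return P,im
def to(p,yaw=-1.387,pitch=0.):
    o=arm.get_obs();R=Ro.from_euler("xyz",o["orientation"]);T=Ro.from_euler("xyz",[-np.pi/2,pitch,yaw])
    print("t",round(o["time_s"],2),"pos",np.round(o["tcp_pos"],4),"ori",np.round(o["orientation"],3),"f",np.round(o["ft_force"],1),"gap",round(o["finger_gap"],3))
    print("shift cm",np.round(R.inv().apply(np.array(p)-o["tcp_pos"])*100,2),"turn deg",np.round((R.inv()*T).as_rotvec(degrees=True),2))
def near(P,c,r,z0,z1):
    return P[(np.hypot(P[...,0]-c[0],P[...,1]-c[1])<r)&(P[...,2]>z0)&(P[...,2]<z1)]
def circ(Q,r):
    return least_squares(lambda c:np.hypot(Q[:,0]-c[0],Q[:,1]-c[1])-r,Q[:,:2].mean(0),loss="soft_l1",f_scale=.002).x
E
python3 - <<'E'
from h import *
for c in("top","scene"):
    P,_=cloud(c)
    for n,ctr,r,z0,z1 in(("orange top",(.601,-.26),.04,.063,.08),("post top",(.475,.006),.03,.073,.088),("bar",(.593,.03),.06,.098,.135)):
        Q=near(P,ctr,r,z0,z1)
        if len(Q)<5: print(c,n,len(Q));continue
        m=cv2.minEnclosingCircle(Q[:,:2].astype(np.float32))
        print(c,n,len(Q),"mean",np.round(Q.mean(0),4),"mec",np.round(m[0],4),round(m[1],4))
    s=near(P,(.601,-.26),.04,.015,.06);print("side fit",len(s),circ(s,.025).round(4))
    s=near(P,(.475,.006),.03,.03,.07);print("post side fit",len(s),circ(s,.017).round(4))
    L=near(P,(.675,.043),.1,.07,.09);L=L[np.isfinite(L).all(1)]
    b=cv2.minAreaRect(L[:,:2].astype(np.float32));print("lid rect",np.round(b[0],4),np.round(b[1],4),b[2])
to([.601,-.26,.17])
E
```

```text
top orange top 273 mean [ 0.6033 -0.2564  0.0669] mec [ 0.6035 -0.2571] 0.0254
top post top 2
top bar 312 mean [0.5945 0.0311 0.1164] mec [0.5961 0.0309] 0.0555
side fit 74 [ 0.6037 -0.2576]
post side fit 12 [0.4762 0.0076]
lid rect [0.6826 0.0544] [0.1445 0.1724] 11.131067276000977
scene orange top 246 mean [ 0.6029 -0.2561  0.0672] mec [ 0.6029 -0.2584] 0.0263
scene post top 25 mean [0.4854 0.0147 0.077 ] mec [0.4803 0.0109] 0.015
scene bar 359 mean [0.5953 0.0325 0.1161] mec [0.5924 0.0292] 0.0557
side fit 199 [ 0.6021 -0.2593]
post side fit 130 [0.4745 0.0055]
lid rect [0.6806 0.0524] [0.1467 0.173 ] 11.314008712768555
t 0.9 pos [ 0.1433 -0.5569  0.2073] ori [-1.571 -0.    -1.319] f [ 0.6  0.  -0.3] gap 1.001
shift cm [-17.35   3.73  51.73] turn deg [-0.    3.89  0.01]
```

```bash
python3 -m creep '[{"x":-4,"y":1,"z":12,"ay":3.9},{"x":-8,"y":2,"z":24,"ay":3.9},{"x":-12,"y":3,"z":36,"ay":3.9},{"x":-17.3,"y":3.7,"z":51.9,"ay":3.9},{"x":-17.3,"y":3.7,"z":51.9,"ay":3.9},{"x":-17.3,"y":3.7,"z":51.9,"ay":3.9},{"x":-17.3,"y":3.7,"z":51.9,"ay":3.9},{"x":-17.3,"y":3.7,"z":51.9,"ay":3.9},{"x":-17.3,"y":3.7,"z":51.9,"ay":3.9},{"x":-17.3,"y":3.7,"z":51.9,"ay":3.9}]'
python3 -c "
from h import *
to([.603,-.258,.16])"
```

```text
t 0.9 pos [ 0.1433 -0.5569  0.2073] ori [-1.571 -0.    -1.319] f [ 0.6  0.  -0.3] gap 1.001
shift cm [-17.49   4.73  51.97] turn deg [-0.    3.89  0.01]$[0]: bad value
```

```bash
python3 -m creep '[{"x":-17.4,"y":4,"z":51.9,"ax":0,"ay":3.9,"az":0,"grip":1},{"x":-17.4,"y":4,"z":51.9,"ax":0,"ay":3.9,"az":0,"grip":1},{"x":-17.4,"y":4,"z":51.9,"ax":0,"ay":3.9,"az":0,"grip":1},{"x":-17.4,"y":4,"z":51.9,"ax":0,"ay":3.9,"az":0,"grip":1},{"x":-17.4,"y":4,"z":51.9,"ax":0,"ay":3.9,"az":0,"grip":1},{"x":-17.4,"y":4,"z":51.9,"ax":0,"ay":3.9,"az":0,"grip":1},{"x":-17.4,"y":4,"z":51.9,"ax":0,"ay":3.9,"az":0,"grip":1},{"x":-17.4,"y":4,"z":51.9,"ax":0,"ay":3.9,"az":0,"grip":1},{"x":-17.4,"y":4,"z":51.9,"ax":0,"ay":3.9,"az":0,"grip":1},{"x":-17.4,"y":4,"z":51.9,"ax":0,"ay":3.9,"az":0,"grip":1}]'
python3 -c "
from h import *
to([.603,-.258,.16])"
```

```text
time_s: 1.73
tcp_pos: [0.4935, -0.3294, 0.177]
orientation: [-1.571, -0.0, -1.387]
ft_force: [1.1, -1.0, 0.8]
finger_gap: 0.999
t 1.73 pos [ 0.4935 -0.3294  0.177 ] ori [-1.571 -0.    -1.387] f [ 1.1 -1.   0.8] gap 0.999
shift cm [-5.02  1.7  12.07] turn deg [-0.01  0.01  0.03]
```

```bash
python3 -m creep '[{"x":-5,"y":1.5,"z":12.1,"ax":0,"ay":0,"az":0,"grip":1},{"x":-5,"y":1.5,"z":12.1,"ax":0,"ay":0,"az":0,"grip":1},{"x":-5,"y":1.5,"z":12.1,"ax":0,"ay":0,"az":0,"grip":1},{"x":-5,"y":1.5,"z":12.1,"ax":0,"ay":0,"az":0,"grip":1},{"x":-5,"y":1.5,"z":12.1,"ax":0,"ay":0,"az":0,"grip":1},{"x":-5,"y":1.5,"z":12.1,"ax":0,"ay":0,"az":0,"grip":1}]'
python3 - <<'E'
from h import *
P,im=cloud("wrist")
cv2.imwrite("pics/w1.png",im["color"])
for n in("core_orange","post_top"):print(n,[(np.round(d["point"],4),round(d["conf"],2)) for d in arm.place_of("wrist",n)[:2]])
Q=near(P,(.603,-.258),.04,.063,.08)
if len(Q)>5:
    m=cv2.minEnclosingCircle(Q[:,:2].astype(np.float32));print(len(Q),Q.mean(0),m)
s=near(P,(.603,-.258),.04,.015,.06);print(len(s),circ(s,.025) if len(s)>5 else 0)
to([.603,-.258,.034])
E
```

```text
time_s: 2.23
tcp_pos: [0.6013, -0.2595, 0.1616]
orientation: [-1.572, -0.0, -1.386]
ft_force: [-0.8, -0.4, -0.6]
finger_gap: 1.0
core_orange [(array([ 0.6075, -0.2616,  0.0018]), 0.72)]
post_top [(array([0.4746, 0.0059, 0.0791]), 0.63)]
2412 [ 0.60506757 -0.25926046  0.0660232 ] ((0.6040917038917542, -0.2595687210559845), 0.025737449526786804)
230 [ 0.60392681 -0.25939719]
t 2.38 pos [ 0.6006 -0.2607  0.1624] ori [-1.571e+00 -1.000e-03 -1.389e+00] f [-0.4  0.3  0.1] gap 0.997
shift cm [-0.23 12.84  0.29] turn deg [ 0.01 -0.1   0.03]
```

View pics/w1.png

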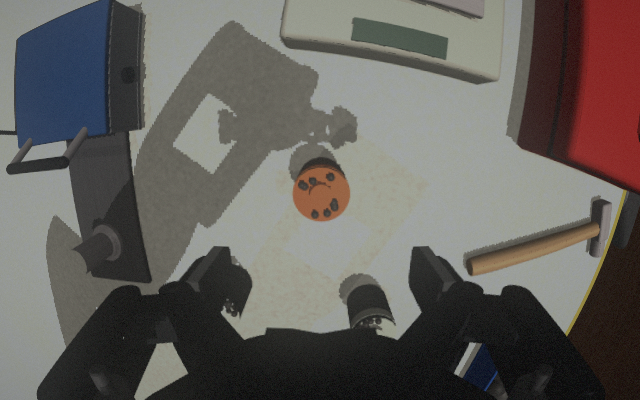

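The wrist view shows the orange core at (321,193), centred between the open fingers. I'll descend and grip.

```bash
python3 -m creep '[{"x":-0.1,"y":4,"z":0.35,"ax":0,"ay":0,"az":0,"grip":1},{"x":-0.1,"y":8,"z":0.35,"ax":0,"ay":0,"az":0,"grip":1},{"x":-0.1,"y":11,"z":0.35,"ax":0,"ay":0,"az":0,"grip":1},{"x":-0.1,"y":12.7,"z":0.35,"ax":0,"ay":0,"az":0,"grip":1},{"x":-0.1,"y":12.7,"z":0.35,"ax":0,"ay":0,"az":0,"grip":1},{"x":-0.1,"y":12.7,"z":0.35,"ax":0,"ay":0,"az":0,"grip":0.3},{"x":-0.1,"y":12.7,"z":0.35,"ax":0,"ay":0,"az":0,"grip":0.3},{"x":-0.1,"y":12.7,"z":0.35,"ax":0,"ay":0,"az":0,"grip":0.3},{"x":-0.1,"y":12.7,"z":0.35,"ax":0,"ay":0,"az":0,"grip":0.3},{"x":-0.1,"y":12.7,"z":0.35,"ax":0,"ay":0,"az":0,"grip":0.3}]'
python3 -m creep '[{"x":0,"y":0,"z":0,"ax":0,"ay":0,"az":0,"grip":0.3},{"x":0,"y":0,"z":0,"ax":0,"ay":0,"az":0,"grip":0.3},{"x":0,"y":0,"z":0,"ax":0,"ay":0,"az":0,"grip":0.3},{"x":0,"y":0,"z":0,"ax":0,"ay":0,"az":0,"grip":0.3}]'
```

```text
time_s: 3.22
tcp_pos: [0.6063, -0.2588, 0.038]
orientation: [-1.567, -0.003, -1.387]
ft_force: [-0.6, 0.4, 5.7]
finger_gap: 0.543
time_s: 3.55
tcp_pos: [0.6063, -0.2588, 0.038]
orientation: [-1.567, -0.003, -1.387]
ft_force: [-1.6, 0.3, 6.0]
finger_gap: 0.544
```

```bash
python3 -m creep '[{"x":0,"y":-2,"z":0,"ax":0,"ay":0,"az":0,"grip":0.3},{"x":0,"y":-5,"z":0,"ax":0,"ay":0,"az":0,"grip":0.3},{"x":0,"y":-9,"z":0,"ax":0,"ay":0,"az":0,"grip":0.3},{"x":0,"y":-13,"z":0,"ax":0,"ay":0,"az":0,"grip":0.3},{"x":0,"y":-15,"z":0,"ax":0,"ay":0,"az":0,"grip":0.3},{"x":0,"y":-15,"z":0,"ax":0,"ay":0,"az":0,"grip":0.3},{"x":0,"y":-15,"z":0,"ax":0,"ay":0,"az":0,"grip":0.3}]'
python3 - <<'E'
from h import *
p0=arm.get_obs()["tcp_pos"]
for c in("top","scene","wrist"):
    P,im=cloud(c)
    print(c,[(np.round(d["point"],4),round(d["conf"],2)) for d in arm.place_of(c,"core_orange")[:2]],[(np.round(d["point"],4),round(d["conf"],2)) for d in arm.place_of(c,"post_top")[:2]])
    Q=near(P,p0,.03,.11,.30);print(len(Q),np.round(np.percentile(Q[:,2],[1,10,50,90]),3) if len(Q) else 0)
    if c=="scene": cv2.imwrite("pics/s2.png",cv2.resize(im["color"][90:240,200:440],None,fx=3,fy=3))
to([.476,.007,.19])
E
```

```text
time_s: 4.13
tcp_pos: [0.6052, -0.258, 0.1862]
orientation: [-1.569, -0.002, -1.387]
ft_force: [-1.0, -0.5, -5.2]
finger_gap: 0.544
top [] [(array([0.4776, 0.0057, 0.0819]), 0.56)]
15 [0.15  0.15  0.164 0.184]
scene [(array([ 0.6019, -0.2573,  0.1452]), 0.58)] [(array([0.4749, 0.0056, 0.0791]), 0.68)]
881 [0.146 0.16  0.209 0.281]
wrist [(array([ 0.6059, -0.2602,  0.1435]), 0.76), (array([ 0.4587, -0.1758, -0.001 ]), 0.5)] [(array([0.4757, 0.0043, 0.0773]), 0.98)]
21162 [0.156 0.208 0.244 0.296]
t 4.58 pos [ 0.6048 -0.2578  0.184 ] ori [-1.572e+00  1.000e-03 -1.387e+00] f [ 0.2  0.7 -3.9] gap 0.542
shift cm [-28.39  -0.57  -7.82] turn deg [ 0.08 -0.   -0.05]
```

View pics/s2.png

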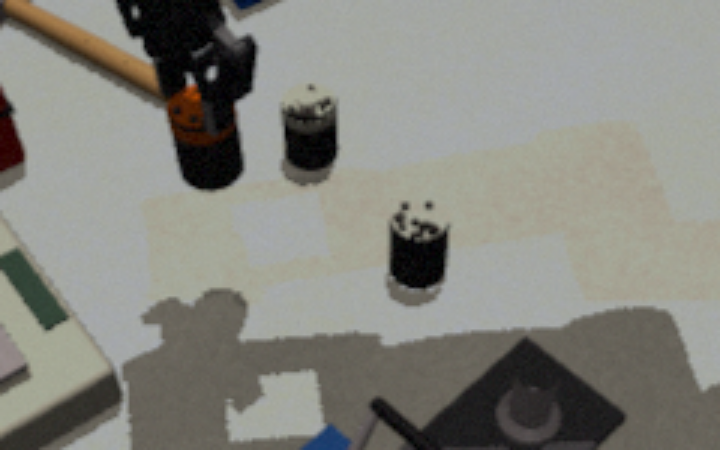

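The core hangs upright in the fingers (crop 205,140), and the other two still stand. I'll carry it to above the post.

```bash
python3 -m creep '[{"x":-4,"y":-0.5,"z":-1.1,"ax":0,"ay":0,"az":0,"grip":0.3},{"x":-8,"y":-0.5,"z":-2.2,"ax":0,"ay":0,"az":0,"grip":0.3},{"x":-12,"y":-0.5,"z":-3.3,"ax":0,"ay":0,"az":0,"grip":0.3},{"x":-16,"y":-0.5,"z":-4.4,"ax":0,"ay":0,"az":0,"grip":0.3},{"x":-20,"y":-0.5,"z":-5.5,"ax":0,"ay":0,"az":0,"grip":0.3},{"x":-24,"y":-0.5,"z":-6.6,"ax":0,"ay":0,"az":0,"grip":0.3},{"x":-27,"y":-0.5,"z":-7.4,"ax":0,"ay":0,"az":0,"grip":0.3},{"x":-28.3,"y":-0.5,"z":-7.9,"ax":0,"ay":0,"az":0,"grip":0.3},{"x":-28.3,"y":-0.5,"z":-7.9,"ax":0,"ay":0,"az":0,"grip":0.3},{"x":-28.3,"y":-0.5,"z":-7.9,"ax":0,"ay":0,"az":0,"grip":0.3}]'
python3 -m creep '[{"x":0,"y":0,"z":0,"ax":0,"ay":0,"az":0,"grip":0.3},{"x":0,"y":0,"z":0,"ax":0,"ay":0,"az":0,"grip":0.3},{"x":0,"y":0,"z":0,"ax":0,"ay":0,"az":0,"grip":0.3}]'
python3 - <<'E'
from h import *
for i in range(2):
  for c in("scene","wrist"):
    P,im=cloud(c)
    print(c,[(n,np.round(d["point"],4),round(d["conf"],2)) for n in("core_orange","post_top") for d in arm.place_of(c,n)[:1]])
  s=near(P,(.475,.006),.03,.02,.073)
  P,im=cloud("scene")
  s=near(P,(.475,.006),.03,.03,.075);s2=near(P,(.475,.006),.045,.15,.175);s3=near(P,(.475,.006),.045,.15,.165)
  print("post",len(s),circ(s,.017).round(4),"core",len(s2),circ(s2,.025).round(4),circ(s3,.025).round(4))
  to([.476,.0065,.12])
cv2.imwrite("pics/s3.png",cv2.resize(im["color"][130:270,300:440],None,fx=4,fy=4,interpolation=cv2.INTER_CUBIC))
E
```

```text
time_s: 5.42
tcp_pos: [0.476, 0.0059, 0.1903]
orientation: [-1.569, -0.001, -1.385]
ft_force: [-0.4, -0.9, -3.7]
finger_gap: 0.546
time_s: 5.67
tcp_pos: [0.4763, 0.0049, 0.1898]
orientation: [-1.571, -0.0, -1.389]
ft_force: [-0.4, 0.4, -3.5]
finger_gap: 0.54
scene [('core_orange', array([0.4713, 0.007 , 0.1519]), 0.91), ('post_top', array([0.4759, 0.0032, 0.0813]), 0.63)]
wrist [('core_orange', array([0.4785, 0.0033, 0.1478]), 0.57), ('post_top', array([ 0.4593, -0.3421, -0.0012]), 0.74)]
post 148 [0.4748 0.0057] core 144 [0.4716 0.0052] [0.4715 0.0053]
t 6.02 pos [0.4757 0.0057 0.1899] ori [-1.571 -0.    -1.387] f [ 0.5 -0.4 -3.9] gap 0.546
shift cm [-0.07  6.99  0.04] turn deg [ 0.01 -0.02  0.01]
scene [('core_orange', array([0.4703, 0.0056, 0.1548]), 0.72)]
wrist [('core_orange', array([0.4763, 0.0043, 0.1549]), 0.62), ('post_top', array([0.4751, 0.0066, 0.0811]), 0.55)]
post 146 [0.4745 0.0055] core 152 [0.4714 0.0055] [0.4714 0.0056]
t 6.37 pos [0.4756 0.0059 0.1899] ori [-1.571 -0.    -1.387] f [-0.1 -0.3 -3.8] gap 0.546
shift cm [-0.05  6.99  0.05] turn deg [-0.    0.    0.01]
```

View pics/s3.png

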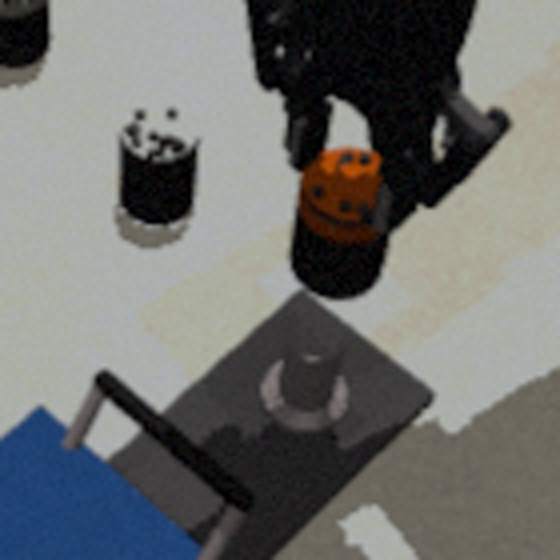

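```bash
python3 -m creep '[{"x":0,"y":2,"z":0.2,"ax":0,"ay":0,"az":0,"grip":0.3},{"x":0,"y":4,"z":0.2,"ax":0,"ay":0,"az":0,"grip":0.3},{"x":0,"y":5,"z":0.2,"ax":0,"ay":0,"az":0,"grip":0.3},{"x":0,"y":5.7,"z":0.2,"ax":0,"ay":0,"az":0,"grip":0.3},{"x":0,"y":5.7,"z":0.2,"ax":0,"ay":0,"az":0,"grip":0.3},{"x":0,"y":5.7,"z":0.2,"ax":0,"ay":0,"az":0,"grip":0.3}]'
python3 - <<'E'
from h import *
ims=[]
for c in("wrist","scene","top"):
    P,im=cloud(c)
    s=near(P,(.475,.006),.03,.03,.075);s2=near(P,(.475,.006),.045,.098,.125)
    print(c,len(s),len(s2),circ(s,.017).round(4) if len(s)>5 else 0,circ(s2,.025).round(4) if len(s2)>5 else 0)
    Z=near(P,(.473,.006),.027,.085,.12); print(np.round(np.percentile(Z[:,2],[0,2,10]),3) if len(Z) else 0)
    t=P[np.isfinite(P[...,0])]
    if c!="top":
        k=(np.hypot(P[...,0]-.475,P[...,1]-.006)<.05)&(P[...,2]>.02)&(P[...,2]<.16)
        r,q=np.where(k);a,b=int(np.median(r)),int(np.median(q));print(a,b)
        a=min(max(a,70),330);b=min(max(b,70),570)
        ims.append(cv2.resize(im["color"][a-70:a+70,b-70:b+70],(400,400),interpolation=cv2.INTER_CUBIC))
cv2.imwrite("pics/w4.png",np.hstack(ims))
to([.478,.0065,.118])
E
```

```text
time_s: 6.87
tcp_pos: [0.4779, 0.0063, 0.1331]
orientation: [-1.571, -0.0, -1.387]
ft_force: [0.8, 0.2, -3.4]
finger_gap: 0.546
wrist 198 612 [0.4762 0.0055] [0.4755 0.0058]
[0.095 0.095 0.098]
235 321
scene 146 148 [0.4746 0.0056] [0.4743 0.0058]
[0.096 0.097 0.099]
213 378
top 0 0 0 0
0
t 7.02 pos [0.4784 0.0062 0.1339] ori [-1.569e+00 -1.000e-03 -1.387e+00] f [ 0.4 -0.1 -3.5] gap 0.548
shift cm [-0.03  1.59 -0.04] turn deg [-0.12 -0.    0.03]
```

View pics/w4.png

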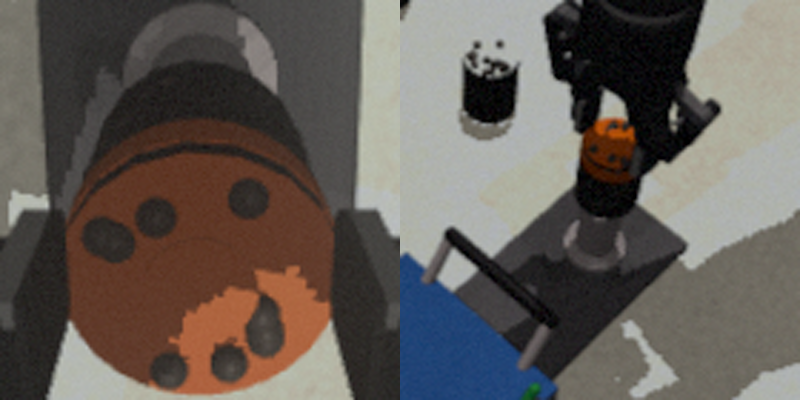

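In both views the core sits right over the post, at (200,250) in the wrist half and (605,190) in the scene half. The fits agree to within 1 mm. I'll lower it gently.

```bash
python3 -m creep '[{"x":0,"y":0.5,"z":0.05,"ax":0,"ay":0,"az":0,"grip":0.3},{"x":0,"y":1.0,"z":0.05,"ax":0,"ay":0,"az":0,"grip":0.3},{"x":0,"y":1.3,"z":0.05,"ax":0,"ay":0,"az":0,"grip":0.3},{"x":0,"y":1.4,"z":0.05,"ax":0,"ay":0,"az":0,"grip":0.3},{"x":0,"y":1.45,"z":0.05,"ax":0,"ay":0,"az":0,"grip":0.3},{"x":0,"y":1.45,"z":0.05,"ax":0,"ay":0,"az":0,"grip":0.3}]'
python3 - <<'E'
from h import *
P,im=cloud("wrist");Z=near(P,(.473,.006),.027,.07,.12);print(np.round(np.percentile(Z[:,2],[0,2,10]),3))
P,im=cloud("scene");Z=near(P,(.473,.006),.027,.072,.12);print(np.round(np.percentile(Z[:,2],[0,2,10]),3))
to([.478,.0065,.118])
E
```

```text
time_s: 7.52
tcp_pos: [0.4781, 0.0064, 0.1184]
orientation: [-1.571, -0.0, -1.387]
ft_force: [-1.0, -0.1, -3.3]
finger_gap: 0.543
[0.08  0.081 0.084]
[0.079 0.081 0.085]
t 7.62 pos [0.4783 0.0063 0.1185] ori [-1.57  -0.    -1.387] f [ 0.4  0.4 -4.3] gap 0.543
shift cm [-0.02  0.05 -0.03] turn deg [-0.02 -0.    0.01]
```

```bash
python3 -m creep '[{"x":0,"y":0.06,"z":0,"ax":0,"ay":0,"az":0,"grip":0.3},{"x":0,"y":0.06,"z":0,"ax":0,"ay":0,"az":0,"grip":0.3}]'; python3 -m creep '[{"x":0,"y":0.06,"z":0,"ax":0,"ay":0,"az":0,"grip":0.3},{"x":0,"y":0.06,"z":0,"ax":0,"ay":0,"az":0,"grip":0.3}]'
```

```text
time_s: 7.78
tcp_pos: [0.4784, 0.0063, 0.1181]
orientation: [-1.57, -0.0, -1.387]
ft_force: [0.3, 0.8, -1.1]
finger_gap: 0.547
time_s: 7.95
tcp_pos: [0.4786, 0.0064, 0.1181]
orientation: [-1.569, -0.0, -1.387]
ft_force: [-0.8, 0.4, 3.9]
finger_gap: 0.543
```

Contact. Releasing.

```bash
python3 -m creep '[{"x":0,"y":0,"z":0,"ax":0,"ay":0,"az":0,"grip":0.65},{"x":0,"y":0,"z":0,"ax":0,"ay":0,"az":0,"grip":0.8},{"x":0,"y":0,"z":0,"ax":0,"ay":0,"az":0,"grip":1},{"x":0,"y":0,"z":0,"ax":0,"ay":0,"az":0,"grip":1},{"x":0,"y":0,"z":0,"ax":0,"ay":0,"az":0,"grip":1},{"x":0,"y":0,"z":0,"ax":0,"ay":0,"az":0,"grip":1}]'
python3 - <<'E'
from h import *
for c in("wrist","scene"):
    P,im=cloud(c)
    s=near(P,(.475,.006),.03,.03,.075);s2=near(P,(.475,.006),.045,.085,.145)
    print(c,circ(s,.017).round(4),circ(s2,.025).round(4),[circ(near(P,(.475,.006),.045,a,a+.02),.025).round(4) for a in(.085,.12)])
to([.478,.0065,.22])
E
```

```text
time_s: 8.45
tcp_pos: [0.4781, 0.0063, 0.1172]
orientation: [-1.571, -0.0, -1.387]
ft_force: [-0.4, 0.6, -0.1]
finger_gap: 0.998
wrist [0.4762 0.0054] [0.4754 0.006 ] [array([0.4761, 0.0059]), array([0.4764, 0.006 ])]
scene [0.4746 0.0055] [0.4745 0.0059] [array([0.4746, 0.006 ]), array([0.4745, 0.0062])]
t 8.55 pos [0.4781 0.0064 0.1172] ori [-1.571 -0.    -1.387] f [-0.1 -0.3  0.2] gap 1.004
shift cm [-2.000e-02 -1.028e+01 -1.000e-02] turn deg [ 0.   -0.01  0.  ]
```

The core is standing free, centred to about 0.5 mm and upright. I'll retreat straight up, then turn while up there.

```bash
python3 -m creep '[{"x":0,"y":-2,"z":0,"ax":0,"ay":0,"az":0,"grip":1},{"x":0,"y":-6,"z":0,"ax":0,"ay":0,"az":0,"grip":1},{"x":0,"y":-10,"z":0,"ax":0,"ay":0,"az":0,"grip":1},{"x":0,"y":-13,"z":0,"ax":0,"ay":0,"az":0,"grip":1},{"x":0,"y":-13,"z":0,"ax":0,"ay":0,"az":0,"grip":1}]'
python3 - <<'E'
from h import *
to([.592,.029,.24],.19)
for c in("top","scene"):
    P,im=cloud(c)
    Q=near(P,(.593,.03),.065,.108,.135);Q=Q[np.abs((Q[:,:2]-[.593,.03])@[np.cos(.19),np.sin(.19)])<.015]
    r=cv2.minAreaRect(Q[:,:2].astype(np.float32));print(c,len(Q),Q.mean(0).round(4),np.round(r[0],4),np.round(r[1],4),r[2],Q[:,2].max())
    d=np.polyfit(Q[:,1],Q[:,0],1);print("yaw",-np.arctan(d[0]))
E
```

```text
time_s: 8.97
tcp_pos: [0.4818, 0.0063, 0.2539]
orientation: [-1.558, -0.003, -1.387]
ft_force: [0.1, -0.8, -0.3]
finger_gap: 0.993
t 8.97 pos [0.4818 0.0063 0.2539] ori [-1.558 -0.003 -1.387] f [ 0.1 -0.8 -0.3] gap 0.993
shift cm [-0.22  1.53 11.23] turn deg [ -0.47 -90.36   0.72]
top 285 [0.5935 0.0308 0.1177] [0.5951 0.0305] [0.0164 0.1103] 10.074743270874023 0.12323352695338002
yaw 0.18997076011846262
scene 314 [0.5941 0.032  0.118 ] [0.5953 0.0298] [0.0162 0.1107] 11.541314125061035 0.12373357823798375
yaw 0.19436251153726453
```

```bash
python3 -m creep '[{"x":0,"y":0,"z":3,"ax":0,"ay":-7,"az":0,"grip":1},{"x":-0.2,"y":0,"z":6,"ax":0,"ay":-14,"az":0,"grip":0.8},{"x":-0.2,"y":0,"z":9,"ax":0,"ay":-21,"az":0,"grip":0.6},{"x":-0.2,"y":0,"z":11.5,"ax":0,"ay":-28,"az":0,"grip":0.6},{"x":-0.2,"y":0,"z":11.5,"ax":0,"ay":-35,"az":0,"grip":0.6},{"x":-0.2,"y":0,"z":11.5,"ax":0,"ay":-42,"az":0,"grip":0.6},{"x":-0.2,"y":0,"z":11.5,"ax":0,"ay":-49,"az":0,"grip":0.6},{"x":-0.2,"y":0,"z":11.5,"ax":0,"ay":-56,"az":0,"grip":0.6},{"x":-0.2,"y":0,"z":11.5,"ax":0,"ay":-63,"az":0,"grip":0.6},{"x":-0.2,"y":0,"z":11.5,"ax":0,"ay":-70,"az":0,"grip":0.6}]'
python3 -m creep '[{"x":0,"y":0,"z":0,"ax":0,"ay":-7,"az":0,"grip":0.6},{"x":0,"y":0,"z":0,"ax":0,"ay":-14,"az":0,"grip":0.6},{"x":0,"y":0,"z":0,"ax":0,"ay":-20.4,"az":0,"grip":0.6},{"x":0,"y":0,"z":0,"ax":0,"ay":-20.4,"az":0,"grip":0.6},{"x":0,"y":0,"z":0,"ax":0,"ay":-20.4,"az":0,"grip":0.6},{"x":0,"y":0,"z":0,"ax":0,"ay":-20.4,"az":0,"grip":0.6}]'
python3 - <<'E'
from h import *
P,im=cloud("wrist");cv2.imwrite("pics/w5.png",im["color"])
u=np.array([np.cos(.19),np.sin(.19)])
Q=near(P,(.593,.03),.065,.108,.135);Q=Q[np.abs((Q[:,:2]-[.593,.03])@u)<.015]
r=cv2.minAreaRect(Q[:,:2].astype(np.float32));print(len(Q),Q.mean(0).round(4),np.round(r[0],4),np.round(r[1],4),r[2],Q[:,2].max())
print("yaw",-np.arctan(np.polyfit(Q[:,1],Q[:,0],1)[0]))
s2=near(P,(.475,.006),.045,.085,.145);print("core",len(s2),circ(s2,.025) if len(s2)>5 else 0)
print([(np.round(d["point"],4),round(d["conf"],2)) for d in arm.place_of("wrist","lid_bar")[:2]])
to([.594,.030,.105],.19)
E
```

```text
time_s: 9.9
tcp_pos: [0.5898, 0.0293, 0.2447]
orientation: [-1.572, 0.004, -0.159]
ft_force: [0.1, 0.1, 0.8]
finger_gap: 0.602
time_s: 10.4
tcp_pos: [0.5903, 0.0293, 0.2461]
orientation: [-1.571, 0.002, 0.188]
ft_force: [0.6, 0.1, -0.0]
finger_gap: 0.603
1364 [0.5935 0.0329 0.1178] [0.5957 0.0294] [0.0163 0.1111] 11.265767097473145 0.12127560951610868
yaw 0.19713473439139367
core 2008 [0.47589846 0.00570202]
[(array([0.5924, 0.0299, 0.1141]), 0.75)]
t 10.5 pos [0.5906 0.0293 0.2467] ori [-1.571e+00  1.000e-03  1.890e-01] f [-0.9  0.1 -0.4] gap 0.601
shift cm [ 0.36 14.16  0.  ] turn deg [-0.   -0.04 -0.06]
```

View pics/w5.png

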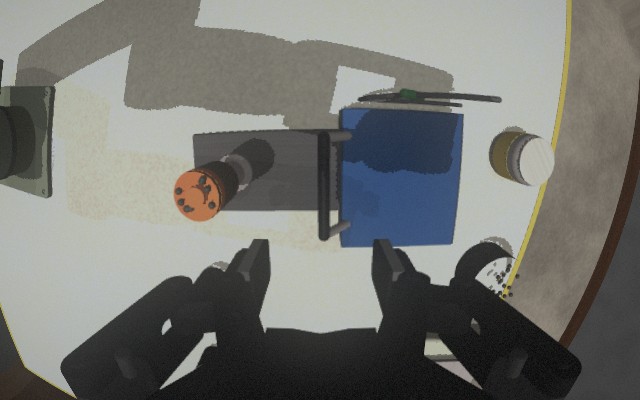

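The wrist view shows the bar at (325,185) between the open fingers and the core standing on the post at (198,195). I'll descend and pinch.

```bash
python3 -m creep '[{"x":0.35,"y":4,"z":0,"ax":0,"ay":0,"az":0,"grip":0.6},{"x":0.35,"y":8,"z":0,"ax":0,"ay":0,"az":0,"grip":0.6},{"x":0.35,"y":11,"z":0,"ax":0,"ay":0,"az":0,"grip":0.6},{"x":0.35,"y":13,"z":0,"ax":0,"ay":0,"az":0,"grip":0.6},{"x":0.35,"y":14.2,"z":0,"ax":0,"ay":0,"az":0,"grip":0.6},{"x":0.35,"y":14.2,"z":0,"ax":0,"ay":0,"az":0,"grip":0.6},{"x":0.35,"y":14.2,"z":0,"ax":0,"ay":0,"az":0,"grip":0.6}]'
python3 -c "
from h import *
to([.594,.0297,.1035],.19)"
```

```text
time_s: 11.08
tcp_pos: [0.5941, 0.03, 0.1049]
orientation: [-1.571, 0.001, 0.19]
ft_force: [-0.2, 0.3, 0.6]
finger_gap: 0.6
t 11.08 pos [0.5941 0.03   0.1049] ori [-1.571e+00  1.000e-03  1.900e-01] f [-0.2  0.3  0.6] gap 0.6
shift cm [-0.01  0.14 -0.03] turn deg [-0.    0.   -0.06]
```

```bash
python3 -m creep '[{"x":0,"y":0.1,"z":0,"ax":0,"ay":0,"az":0,"grip":0.3},{"x":0,"y":0.1,"z":0,"ax":0,"ay":0,"az":0,"grip":0},{"x":0,"y":0.1,"z":0,"ax":0,"ay":0,"az":0,"grip":0},{"x":0,"y":0.1,"z":0,"ax":0,"ay":0,"az":0,"grip":0},{"x":0,"y":0.1,"z":0,"ax":0,"ay":0,"az":0,"grip":0},{"x":0,"y":0.1,"z":0,"ax":0,"ay":0,"az":0,"grip":0},{"x":0,"y":0.1,"z":0,"ax":0,"ay":0,"az":0,"grip":0},{"x":0,"y":0.1,"z":0,"ax":0,"ay":0,"az":0,"grip":0}]'
python3 - <<'E'
from h import *
for th in range(0,46,5):
    a=np.radians(15.04);b=a+np.radians(th);r=16.568
    print(th,np.round([r*(np.cos(a)-np.cos(b)),-r*(np.sin(b)-np.sin(a))],2))
P,im=cloud("scene");s=near(P,(.475,.006),.045,.085,.145);print("core",circ(s,.025))
to([.594,.0297,.1035],.19)
E
```

```text
time_s: 11.75
tcp_pos: [0.5942, 0.03, 0.1043]
orientation: [-1.571, -0.0, 0.191]
ft_force: [0.3, -0.3, -0.4]
finger_gap: 0.0
0 [ 0. -0.]
5 [ 0.44 -1.38]
10 [ 0.99 -2.71]
15 [ 1.66 -3.99]
20 [ 2.44 -5.21]
25 [ 3.32 -6.36]
30 [ 4.29 -7.42]
35 [ 5.36 -8.4 ]
40 [ 6.51 -9.28]
45 [  7.73 -10.05]
core [0.47450886 0.00598017]
t 11.8 pos [0.5942 0.03   0.1042] ori [-1.571  0.     0.191] f [-0.2 -0.2 -0.5] gap -0.003
shift cm [-0.03  0.07 -0.02] turn deg [ 0.01  0.04 -0.  ]
```

```bash
python3 - <<'E'
from h import *
P,im=cloud("wrist");P2,im2=cloud("scene")
cv2.imwrite("pics/w6.png",np.hstack([im["color"][100:400,170:470],cv2.resize(im2["color"][180:300,270:390],(300,300))]))
u=np.array([np.cos(.19),np.sin(.19)])
for Q in(P,P2):
    Q=near(Q,(.593,.03),.065,.09,.135);d=(Q[:,:2]-[.475,.006])@u;l=(Q[:,:2]-[.475,.006])@[-u[1],u[0]]
    m=(np.abs(l)>.02)&(np.abs(l)<.048);print(m.sum(),np.percentile(d[m],[5,50,95]).round(4),np.percentile(Q[m,2],[5,50,95]).round(4))
E
```

```text
1421 [0.1158 0.1218 0.1303] [0.1069 0.1184 0.1201]
92 [0.1152 0.1231 0.1395] [0.0928 0.1181 0.1216]
```

View pics/w6.png

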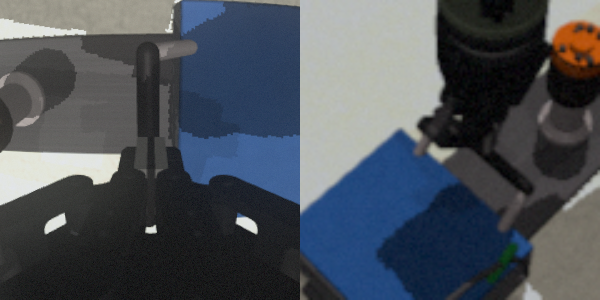

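The view shows the bar entering the jaws at about (148,140), but the gap reads 0, so the hold is unclear. A small test lift will show whether the lid follows.

```bash
python3 -m creep '[{"x":0.1,"y":-0.4,"z":0,"ax":0,"ay":0,"az":0,"grip":0},{"x":0.2,"y":-0.8,"z":0,"ax":0,"ay":0,"az":0,"grip":0},{"x":0.44,"y":-1.38,"z":0,"ax":0,"ay":0,"az":0,"grip":0},{"x":0.7,"y":-2,"z":0,"ax":0,"ay":0,"az":0,"grip":0},{"x":0.99,"y":-2.71,"z":0,"ax":0,"ay":0,"az":0,"grip":0},{"x":0.99,"y":-2.71,"z":0,"ax":0,"ay":0,"az":0,"grip":0}]'
cat >> h.py <<'E'
def bar(P):
    u=np.array([np.cos(.19),np.sin(.19)]);h=np.array([.475,.006])+.28*u
    d=(h-P[...,:2])@u;l=(P[...,:2]-h)@[-u[1],u[0]];v=P[...,2]-.0705
    m=(np.abs(l)<.075)&(d>.02)&(d<.135)&(v>-.02)&(v<.2)
    A=np.c_[d[m],v[m]]; return A,l[m]
def lid(P):
    A,l=bar(P);th=np.arctan2(A[:,1]-.0,A[:,0])
    best=max(np.radians(np.arange(-2,80,.5)),key=lambda t:(np.abs(A[:,1]*np.cos(t)-A[:,0]*np.sin(t)-.008)<.002).sum())
    k=np.abs(A[:,1]*np.cos(best)-A[:,0]*np.sin(best)-.008)<.004
    p=np.polyfit(A[k,0],A[k,1],1);return k.sum(),round(np.degrees(best),1),round(np.degrees(np.arctan(p[0])),2)
E
python3 - <<'E'
from h import *
for c in("scene","top","wrist"):
    P,im=cloud(c);print(c,lid(P))
to([.594,.0297,.1035],.19)
E
```

```text
time_s: 12.4
tcp_pos: [0.6059, 0.032, 0.1335]
orientation: [-1.572, -0.004, 0.191]
ft_force: [0.2, -0.1, 0.1]
finger_gap: 0.001
scene (np.int64(3566), np.float64(0.5), np.float64(-0.01))
top (np.int64(404), np.float64(0.0), np.float64(0.1))
wrist (np.int64(23326), np.float64(0.0), np.float64(0.01))
t 12.55 pos [0.6039 0.0319 0.1314] ori [-1.571  0.     0.191] f [ 1.   0.7 -0.2] gap -0.004
shift cm [-1.01  2.79 -0.03] turn deg [ 0.    0.04 -0.01]
```

```bash
python3 - <<'E'
from h import *
P,im=cloud("wrist");P2,im2=cloud("scene")
cv2.imwrite("pics/w7.png",np.hstack([cv2.resize(im["color"][130:330,220:420],(400,400),interpolation=cv2.INTER_CUBIC),cv2.resize(im2["color"][180:280,300:400],(400,400),interpolation=cv2.INTER_CUBIC)]))
t=arm.get_obs()["tcp_pos"]
u=np.array([np.cos(.19),np.sin(.19)]);n=np.array([-u[1],u[0]])
for Q in(P,P2):
    Q=Q[np.isfinite(Q[...,0])];d=(Q[:,:2]-t[:2])@u;l=(Q[:,:2]-t[:2])@n
    for a in np.arange(-.03,.03,.01):
        m=(np.abs(d)<.03)&(l>a)&(l<=a+.01)&(Q[:,2]>.1)&(Q[:,2]<.26);print(a.round(2),m.sum(),np.percentile(Q[m,2],[0,10,50]).round(3) if m.any() else 0)
E
```

```text
-0.03 0 0
-0.02 81 [0.115 0.116 0.12 ]
-0.01 1259 [0.115 0.119 0.204]
0.0 3993 [0.114 0.167 0.211]
0.01 20808 [0.114 0.203 0.242]
0.02 528 [0.114 0.117 0.12 ]
-0.03 1 [0.115 0.115 0.115]
-0.02 8 [0.113 0.114 0.116]
-0.01 41 [0.113 0.117 0.209]
0.0 108 [0.113 0.118 0.184]
0.01 276 [0.112 0.162 0.22 ]
0.02 30 [0.113 0.115 0.119]
```

View pics/w7.png

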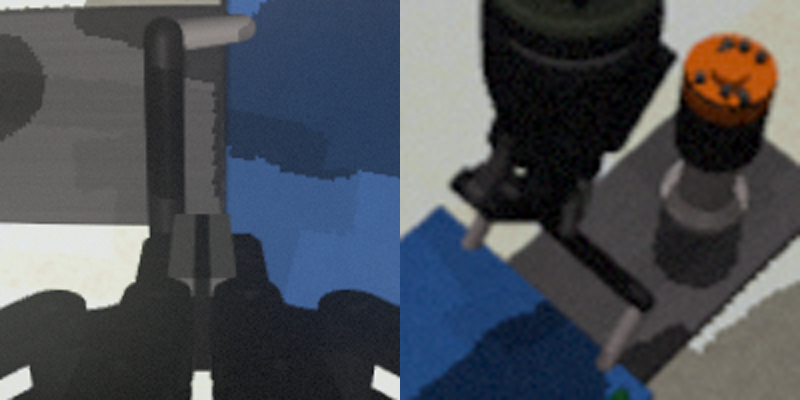

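```bash
python3 - <<'E'
from h import *
P,im=cloud("wrist")
for v in range(228,300,6):print(v,[tuple(np.round(P[v,u],4)) for u in(308,314,320,326,332)])
to([.594,.0297,.1035],.19)
E
```

```text
228 [(np.float64(0.597), np.float64(0.0308), np.float64(0.1184)), (np.float64(0.6057), np.float64(-0.0081), np.float64(0.0094)), (np.float64(0.6115), np.float64(-0.0068), np.float64(0.01)), (np.float64(0.6172), np.float64(-0.0054), np.float64(0.0108)), (np.float64(0.6172), np.float64(0.0149), np.float64(0.0653))]
234 [(np.float64(0.5977), np.float64(0.0265), np.float64(0.1174)), (np.float64(0.6068), np.float64(-0.0146), np.float64(0.009)), (np.float64(0.6126), np.float64(-0.0127), np.float64(0.0109)), (np.float64(0.6185), np.float64(-0.0119), np.float64(0.0101)), (np.float64(0.6182), np.float64(0.0101), np.float64(0.0658))]
240 [(np.float64(0.5969), np.float64(0.0416), np.float64(0.1638)), (np.float64(0.5997), np.float64(0.0418), np.float64(0.1631)), (np.float64(0.6024), np.float64(0.0424), np.float64(0.1632)), (np.float64(0.6052), np.float64(0.0428), np.float64(0.163)), (np.float64(0.6081), np.float64(0.0431), np.float64(0.1623))]
246 [(np.float64(0.5972), np.float64(0.0414), np.float64(0.1702)), (np.float64(0.5998), np.float64(0.0419), np.float64(0.1704)), (np.float64(0.6025), np.f
[... 2121 characters left out ...]
8), np.float64(0.0406), np.float64(0.2041)), (np.float64(0.6043), np.float64(0.0331), np.float64(0.1908)), (np.float64(0.6053), np.float64(0.0394), np.float64(0.2008)), (np.float64(0.6063), np.float64(0.0443), np.float64(0.2084))]
294 [(np.float64(0.5985), np.float64(0.0431), np.float64(0.2127)), (np.float64(0.6014), np.float64(0.0369), np.float64(0.2021)), (np.float64(0.6048), np.float64(0.0306), np.float64(0.1914)), (np.float64(0.6058), np.float64(0.037), np.float64(0.201)), (np.float64(0.6061), np.float64(0.0445), np.float64(0.2126))]
t 12.7 pos [0.6036 0.0319 0.1309] ori [-1.571e+00  1.000e-03  1.910e-01] f [1.  0.6 0.2] gap 0.003
shift cm [-0.98  2.74 -0.03] turn deg [-0.    0.04 -0.05]
```

Wrist depth puts the shut pads' lower edge at z≈0.16, about 30 mm above the TCP. I'll measure how tip height depends on the opening, up where it's clear.

```bash
cat >> h.py <<'E'
def tips():
    P,im=cloud("wrist");o=arm.get_obs();t=o["tcp_pos"];R=Ro.from_euler("xyz",o["orientation"])
    Q=P[np.isfinite(P[...,0])];L=R.inv().apply(Q-t)
    for s,nm in((-1,"-x"),(1,"+x")):
        m=(np.abs(L[:,2]-.011)<.004)&(np.abs(L[:,1])<.06)&(L[:,0]*s>-.001)&(L[:,0]*s<.06)&(Q[:,2]>.125)
        A=L[m]; 
        if len(A)>5: 
            e=A[A[:,1]>np.percentile(A[:,1],99)-.004]
            print(nm,len(A),"tip y(ahead +)",A[:,1].max().round(4),"pct",np.percentile(A[:,1],[50,95,99]).round(4),"x range at tip",(e[:,0].min().round(4),e[:,0].max().round(4)))
        else: print(nm,len(A))
    print("gap",o["finger_gap"],t.round(4))
E
python3 -c "
from h import *
tips()"
python3 -m creep '[{"x":-1,"y":-3,"z":0,"ax":0,"ay":0,"az":0,"grip":0},{"x":-1,"y":-4,"z":0,"ax":0,"ay":0,"az":0,"grip":0.3},{"x":-1,"y":-4,"z":0,"ax":0,"ay":0,"az":0,"grip":0.3},{"x":-1,"y":-4,"z":0,"ax":0,"ay":0,"az":0,"grip":0.3},{"x":-1,"y":-4,"z":0,"ax":0,"ay":0,"az":0,"grip":0.3},{"x":-1,"y":-4,"z":0,"ax":0,"ay":0,"az":0,"grip":0.3}]'
python3 - <<'E'
from h import *
tips()
P,im=cloud("wrist");cv2.imwrite("pics/w8.png",im["color"][80:400,170:470])
E
```

```text
-x 532 tip y(ahead +) -0.0283 pct [-0.0462 -0.0312 -0.0289] x range at tip (np.float64(-0.0057), np.float64(0.0008))
+x 674 tip y(ahead +) -0.027 pct [-0.0462 -0.0313 -0.0287] x range at tip (np.float64(-0.0006), np.float64(0.0079))
gap 0.00294862252939599 [0.6036 0.0318 0.1309]
time_s: 13.25
tcp_pos: [0.5937, 0.03, 0.17]
orientation: [-1.571, 0.002, 0.191]
ft_force: [-0.2, -0.3, 0.1]
finger_gap: 0.3
-x 566 tip y(ahead +) -0.0248 pct [-0.0463 -0.0304 -0.0262] x range at tip (np.float64(-0.0179), np.float64(-0.0114))
+x 566 tip y(ahead +) -0.0251 pct [-0.0466 -0.0309 -0.0258] x range at tip (np.float64(0.0136), np.float64(0.02))
gap 0.2979717483412664 [0.5937 0.03   0.1701]
```

View pics/w8.png

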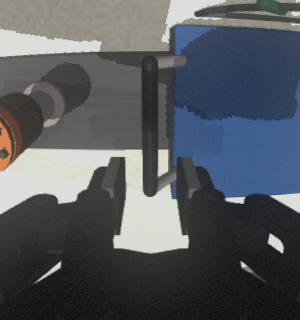

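Pads show at (117,195) and (183,185) with the bar between them. The measured fingertips are about 25 mm behind the reported TCP, not 8 mm ahead, so the first pinch closed above the bar. I'll go deeper, guided by the measured tips.

```bash
python3 -m creep '[{"x":0,"y":3,"z":0,"ax":0,"ay":0,"az":0,"grip":0.45},{"x":0,"y":5,"z":0,"ax":0,"ay":0,"az":0,"grip":0.45},{"x":0,"y":7,"z":0,"ax":0,"ay":0,"az":0,"grip":0.45},{"x":0,"y":7.8,"z":0,"ax":0,"ay":0,"az":0,"grip":0.45},{"x":0,"y":8.5,"z":0,"ax":0,"ay":0,"az":0,"grip":0.45},{"x":0,"y":8.5,"z":0,"ax":0,"ay":0,"az":0,"grip":0.45}]'
python3 - <<'E'
from h import *
P,im=cloud("scene");t=arm.get_obs()["tcp_pos"]
u=np.array([np.cos(.19),np.sin(.19)])
Q=P[np.isfinite(P[...,0])];d=(Q[:,:2]-t[:2])@u;l=(Q[:,:2]-t[:2])@[-u[1],u[0]]
for a,b in((-.045,-.012),(.012,.045)):
    m=(d>a)&(d<b)&(np.abs(l)<.013)&(Q[:,2]>.09)&(Q[:,2]<.2);print(m.sum(),np.sort(Q[m,2])[:8].round(3))
to([.594,.0297,.0745],.19)
E
```

```text
time_s: 13.85
tcp_pos: [0.5936, 0.0299, 0.085]
orientation: [-1.571, 0.002, 0.191]
ft_force: [0.0, 0.4, 0.7]
finger_gap: 0.452
108 [0.111 0.111 0.113 0.113 0.113 0.113 0.113 0.115]
172 [0.114 0.117 0.117 0.117 0.119 0.119 0.122 0.122]
t 13.9 pos [0.5943 0.03   0.0862] ori [-1.571  0.     0.191] f [-0.5 -0.9 -0.3] gap 0.446
shift cm [-0.03  1.17 -0.02] turn deg [ 0.    0.04 -0.02]
```

The scene camera confirms the tip offset (tips at about 0.111 with the TCP at 0.085). Going 1.1 cm lower and pinching.

```bash
python3 -m creep '[{"x":0,"y":0.6,"z":0,"ax":0,"ay":0,"az":0,"grip":0.45},{"x":0,"y":1.1,"z":0,"ax":0,"ay":0,"az":0,"grip":0.45},{"x":0,"y":1.1,"z":0,"ax":0,"ay":0,"az":0,"grip":0.45},{"x":0,"y":1.1,"z":0,"ax":0,"ay":0,"az":0,"grip":0},{"x":0,"y":1.1,"z":0,"ax":0,"ay":0,"az":0,"grip":0},{"x":0,"y":1.1,"z":0,"ax":0,"ay":0,"az":0,"grip":0},{"x":0,"y":1.1,"z":0,"ax":0,"ay":0,"az":0,"grip":0},{"x":0,"y":1.1,"z":0,"ax":0,"ay":0,"az":0,"grip":0},{"x":0,"y":1.1,"z":0,"ax":0,"ay":0,"az":0,"grip":0}]'
python3 -c "
from h import *
to([.594,.0297,.0745],.19)"
```

```text
time_s: 14.65
tcp_pos: [0.5928, 0.0297, 0.0758]
orientation: [-1.571, 0.003, 0.191]
ft_force: [-5.2, -1.8, 5.0]
finger_gap: 0.112
t 14.65 pos [0.5928 0.0297 0.0758] ori [-1.571  0.003  0.191] f [-5.2 -1.8  5. ] gap 0.112
shift cm [ 0.12  0.13 -0.02] turn deg [ 0.01  0.05 -0.15]
```

Gap 0.11 means the bar is held. I'll raise it along the hinge arc.

```bash
python3 -m creep '[{"x":0.1,"y":-0.7,"z":0,"ax":0,"ay":0,"az":0,"grip":0},{"x":0.35,"y":-1.38,"z":0,"ax":0,"ay":0,"az":0,"grip":0},{"x":0.6,"y":-2.05,"z":0,"ax":0,"ay":0,"az":0,"grip":0},{"x":0.9,"y":-2.71,"z":0,"ax":0,"ay":0,"az":0,"grip":0},{"x":1.2,"y":-3.35,"z":0,"ax":0,"ay":0,"az":0,"grip":0},{"x":1.56,"y":-3.99,"z":0,"ax":0,"ay":0,"az":0,"grip":0},{"x":1.93,"y":-4.6,"z":0,"ax":0,"ay":0,"az":0,"grip":0},{"x":2.34,"y":-5.21,"z":0,"ax":0,"ay":0,"az":0,"grip":0},{"x":2.34,"y":-5.21,"z":0,"ax":0,"ay":0,"az":0,"grip":0}]'
python3 - <<'E'
from h import *
for c in("scene","top"):
    P,im=cloud(c);print(c,lid(P))
to([.594,.0297,.0745],.19)
P,im=cloud("scene");s=near(P,(.475,.006),.045,.085,.145);print("core",circ(s,.025))
E
```

```text
time_s: 15.4
tcp_pos: [0.6164, 0.0343, 0.1294]
orientation: [-1.571, 0.002, 0.191]
ft_force: [-7.9, -1.1, 3.7]
finger_gap: 0.114
scene (np.int64(3885), np.float64(20.0), np.float64(19.71))
top (np.int64(448), np.float64(20.0), np.float64(19.5))
t 15.5 pos [0.6161 0.0343 0.1288] ori [-1.571  0.002  0.191] f [-6.7 -1.7  3.3] gap 0.115
shift cm [-2.24  5.44 -0.03] turn deg [ 0.    0.05 -0.13]
core [0.4745011  0.00613591]
```

The lid follows, at 20°, and the core hasn't moved. On to 45°.

```bash
python3 -m creep '[{"x":0.4,"y":-0.6,"z":0,"ax":0,"ay":0,"az":0,"grip":0},{"x":0.8,"y":-1.15,"z":0,"ax":0,"ay":0,"az":0,"grip":0},{"x":1.3,"y":-1.7,"z":0,"ax":0,"ay":0,"az":0,"grip":0},{"x":1.8,"y":-2.21,"z":0,"ax":0,"ay":0,"az":0,"grip":0},{"x":2.3,"y":-2.7,"z":0,"ax":0,"ay":0,"az":0,"grip":0},{"x":2.85,"y":-3.19,"z":0,"ax":0,"ay":0,"az":0,"grip":0},{"x":3.4,"y":-3.65,"z":0,"ax":0,"ay":0,"az":0,"grip":0},{"x":4.0,"y":-4.07,"z":0,"ax":0,"ay":0,"az":0,"grip":0},{"x":4.6,"y":-4.5,"z":0,"ax":0,"ay":0,"az":0,"grip":0},{"x":5.2,"y":-4.84,"z":0,"ax":0,"ay":0,"az":0,"grip":0}]'
python3 -m creep '[{"x":0,"y":0,"z":0,"ax":0,"ay":0,"az":0,"grip":0},{"x":0,"y":0,"z":0,"ax":0,"ay":0,"az":0,"grip":0},{"x":0,"y":0,"z":0,"ax":0,"ay":0,"az":0,"grip":0}]'
python3 - <<'E'
from h import *
for c in("scene","top"):
    P,im=cloud(c);print(c,lid(P))
to([.669,.044,.174],.19)
P,im=cloud("scene");s=near(P,(.475,.006),.045,.085,.145);print("core",circ(s,.025))
cv2.imwrite("pics/s9.png",cv2.resize(im["color"][140:340,220:420],(600,600),interpolation=cv2.INTER_CUBIC))
E
```

```text
time_s: 16.38
tcp_pos: [0.6667, 0.0443, 0.1792]
orientation: [-1.571, 0.002, 0.191]
ft_force: [-10.7, -1.6, 10.2]
finger_gap: 0.114
time_s: 16.63
tcp_pos: [0.667, 0.0442, 0.1793]
orientation: [-1.571, 0.001, 0.191]
ft_force: [-9.9, -2.2, 10.3]
finger_gap: 0.111
scene (np.int64(2985), np.float64(44.5), np.float64(44.19))
top (np.int64(619), np.float64(44.5), np.float64(43.6))
t 16.73 pos [0.6669 0.0442 0.1793] ori [-1.571e+00  1.000e-03  1.910e-01] f [-9.4 -1.2 10.5] gap 0.113
shift cm [ 0.2   0.53 -0.06] turn deg [ 0.    0.04 -0.06]
core [0.47438191 0.00597486]
```

View pics/s9.png

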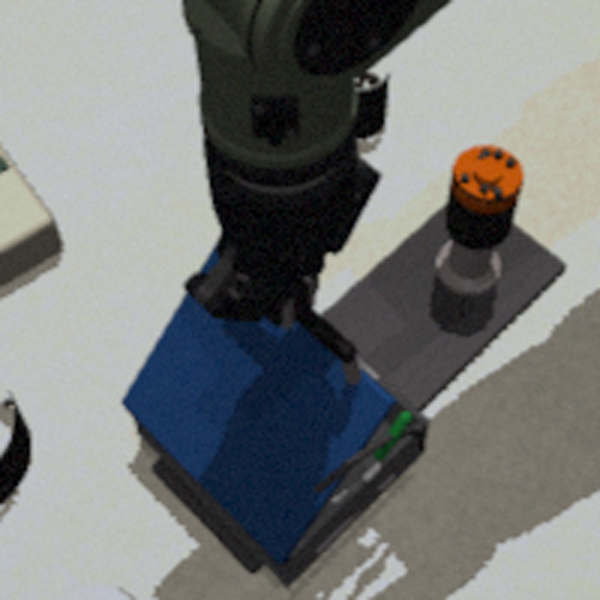

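The lid is open beside the green tick (398,425), and the core stands on the post at (487,190). The fitted angle is about 44.2°. I'll relieve the radial push, then refine the angle and check it against the tick.

```bash
python3 -m creep '[{"x":-0.05,"y":-0.15,"z":0,"ax":0,"ay":0,"az":0,"grip":0},{"x":-0.05,"y":-0.15,"z":0,"ax":0,"ay":0,"az":0,"grip":0},{"x":-0.05,"y":-0.15,"z":0,"ax":0,"ay":0,"az":0,"grip":0}]'
cat >> h.py <<'E'
def ang(c):
    P,im=cloud(c);hsv=cv2.cvtColor(im["color"],cv2.COLOR_BGR2HSV)
    u=np.array([np.cos(.19),np.sin(.19)]);n=np.array([-u[1],u[0]]);h=np.array([.475,.006])+.28*u
    d=(h-P[...,:2])@u;l=(P[...,:2]-h)@n;v=P[...,2]-.0705
    m=(hsv[...,0]>100)&(hsv[...,0]<125)&(hsv[...,1]>120)&(np.abs(l)<.07)&(d>0)&(d<.15)&(v>.005)
    m=cv2.erode(m.astype(np.uint8),np.ones((3,3)))>0
    A=np.c_[d[m],l[m],v[m]]
    for _ in range(6):
        c0=A.mean(0);w=np.linalg.svd(A-c0,full_matrices=False)[2][2];r=(A-c0)@w;A=A[np.abs(r)<max(.002,2*np.std(r))]
    w=w*np.sign(w[2]);print(c,"lid",len(A),np.degrees(np.arctan2(-w[0],w[2])).round(2),"hinge dist",(c0@w).round(4),"rms",np.std(r).round(4))
    g=(hsv[...,0]>45)&(hsv[...,0]<80)&(hsv[...,1]>110)&(np.abs(l-.09)<.03)&(d>.03)&(d<.14)&(v>.03)
    if g.sum()>3:G=np.c_[d[g],l[g],v[g]];a=np.degrees(np.arctan2(G[:,2],G[:,0]));print("  green",g.sum(),np.median(G,0).round(4),np.percentile(a,[10,50,90]).round(1))
E
python3 - <<'E'
from h import *
for c in("scene","top","scene"):ang(c)
to([.669,.044,.174],.19)
E
```

```text
time_s: 17.03
tcp_pos: [0.667, 0.0443, 0.1794]
orientation: [-1.571, 0.001, 0.191]
ft_force: [-6.8, -1.0, 4.8]
finger_gap: 0.112
scene lid 2938 44.35 hinge dist 0.0083 rms 0.0009
  green 85 [0.0874 0.0902 0.0954] [45.9 46.9 79.2]
top lid 26 41.47 hinge dist 0.0157 rms 0.001
  green 11 [0.0914 0.09   0.0943] [45.6 46.4 47.6]
scene lid 2950 44.35 hinge dist 0.0084 rms 0.0009
  green 89 [0.086  0.0903 0.0969] [45.9 47.1 79.5]
t 17.18 pos [0.667  0.0443 0.1794] ori [-1.571e+00  1.000e-03  1.910e-01] f [-6.5 -1.5  4.5] gap 0.108
shift cm [ 0.19  0.54 -0.07] turn deg [-0.01  0.04 -0.04]
```

```bash
python3 -m creep '[{"x":0.08,"y":-0.1,"z":0,"ax":0,"ay":0,"az":0,"grip":0},{"x":0.14,"y":-0.18,"z":0,"ax":0,"ay":0,"az":0,"grip":0},{"x":0.14,"y":-0.18,"z":0,"ax":0,"ay":0,"az":0,"grip":0},{"x":0.14,"y":-0.18,"z":0,"ax":0,"ay":0,"az":0,"grip":0},{"x":0.14,"y":-0.18,"z":0,"ax":0,"ay":0,"az":0,"grip":0}]'
python3 - <<'E'
from h import *
for c in("scene","scene"):ang(c)
to([.669,.044,.174],.19)
E
```

```text
time_s: 17.6
tcp_pos: [0.6684, 0.0445, 0.1803]
orientation: [-1.571, 0.001, 0.191]
ft_force: [-4.9, -1.7, 2.9]
finger_gap: 0.11
scene lid 2927 44.88 hinge dist 0.0084 rms 0.0009
  green 90 [0.0871 0.09   0.0974] [45.8 47.  79.3]
scene lid 2871 45.0 hinge dist 0.0083 rms 0.0009
  green 76 [0.0871 0.0904 0.0956] [45.8 46.9 79.4]
t 17.7 pos [0.6684 0.0445 0.1803] ori [-1.571e+00  1.000e-03  1.910e-01] f [-5.2 -0.9  1.9] gap 0.113
shift cm [ 0.05  0.63 -0.07] turn deg [-0.01  0.05 -0.07]
```

The scene fit reads 45.0°. Now a one-second hold to check stability, plus a final look.

```bash
python3 -m creep '[{"x":0,"y":0,"z":0,"ax":0,"ay":0,"az":0,"grip":0},{"x":0,"y":0,"z":0,"ax":0,"ay":0,"az":0,"grip":0},{"x":0,"y":0,"z":0,"ax":0,"ay":0,"az":0,"grip":0},{"x":0,"y":0,"z":0,"ax":0,"ay":0,"az":0,"grip":0},{"x":0,"y":0,"z":0,"ax":0,"ay":0,"az":0,"grip":0},{"x":0,"y":0,"z":0,"ax":0,"ay":0,"az":0,"grip":0},{"x":0,"y":0,"z":0,"ax":0,"ay":0,"az":0,"grip":0},{"x":0,"y":0,"z":0,"ax":0,"ay":0,"az":0,"grip":0},{"x":0,"y":0,"z":0,"ax":0,"ay":0,"az":0,"grip":0},{"x":0,"y":0,"z":0,"ax":0,"ay":0,"az":0,"grip":0}]'
python3 - <<'E'
from h import *
ang("scene")
for n in("core_orange","core_white","core_plain"):print(n,[(np.round(d["point"],3),round(d["conf"],2)) for c in("scene","top") for d in arm.place_of(c,n)[:1]])
P,im=cloud("scene");s=near(P,(.475,.006),.03,.03,.075);print("post",circ(s,.017),"core",[circ(near(P,(.475,.006),.045,a,a+.02),.025).round(4) for a in(.085,.12)])
cv2.imwrite("pics/s10.png",cv2.resize(im["color"][130:350,220:440],(600,600),interpolation=cv2.INTER_CUBIC))
E
```

```text
time_s: 18.53
tcp_pos: [0.6684, 0.0445, 0.1803]
orientation: [-1.571, 0.001, 0.191]
ft_force: [-5.1, -0.8, 1.2]
finger_gap: 0.112
scene lid 2922 44.83 hinge dist 0.0085 rms 0.0009
  green 81 [0.0868 0.0904 0.0959] [45.9 47.  79.4]
core_orange [(array([0.476, 0.003, 0.079]), 0.58)]
core_white [(array([ 0.456, -0.171, -0.003]), 0.27), (array([ 0.46 , -0.344, -0.005]), 0.91)]
core_plain [(array([ 0.459, -0.174, -0.002]), 0.75), (array([ 0.46 , -0.173,  0.001]), 0.67)]
post [0.47448521 0.00552627] core [array([0.4743, 0.006 ]), array([0.4745, 0.0063])]
```

View pics/s10.png

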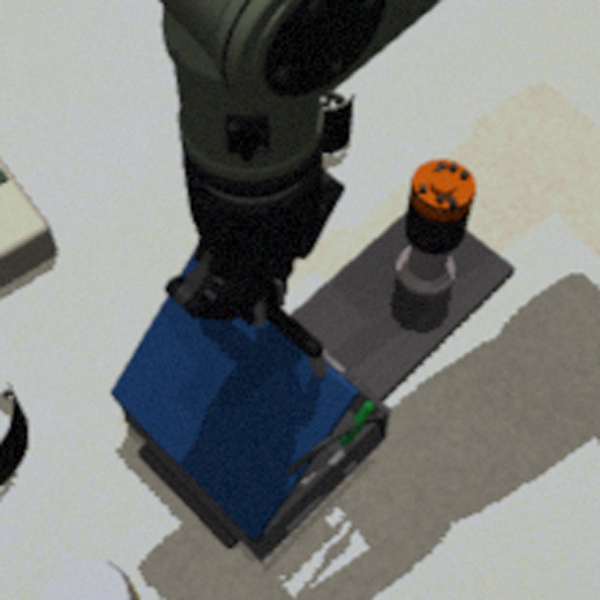

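The core stands on the post at (442,205), the lid is held beside the green tick at (358,420), and everything is stable. Handing in.

```bash
python3 -c "
from cell import arm
print(arm.sign_off())"
```

```text
the job is handed in; nothing more can be done
None
```

The orange core is standing upright and released on the post. The lid was raised after that, and the arm is holding it at about 45° by its bar. I handed the job in at about 19 s of robot time.

**Core:** in the last check its fitted axis was within 1 mm of the post's axis, and the upper and lower fits agreed, so it is upright.

**Lid:** the fitted angle was 44.8–45.0° (scene camera), and the arm did not move over a one-second hold. Two readings disagreed:
- **Green tick:** its depth readings came out at about 46–47°, with noisy edges. I went by the lid-plane fit, which had also read 0° when the lid was shut.
- **Top camera:** its last fit gave 41.5°, but from only 26 points, so I disregarded it.

**Other cores:** both networks still place them where they started, to within a few mm. In the scene view the network confused the two names with low confidence.

**Problem on the way:** the first pinch closed above the bar. The cameras showed the fingertips about 25 mm behind the reported tool point, not 8 mm ahead of it as specified. I measured this and gripped again lower. Only small forces were seen, about 14 N at most.

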